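Bring the next specimen under the microscope

TASK

Hook a fingertip behind the upright lip at the end of the microscope's sliding specimen tray and draw the tray out along its rails until the dish with the rock fragment is centred under the objective, then take the hand away and leave the tray at rest there. Do not pinch the lip, and draw smoothly enough that all the dishes stay seated in their wells; do not touch the dishes or the microscope's column and head, nor disturb the bottle, jar and blower standing nearby.

Things in the scene. Friction and masses are not known exactly. Their poses are not given: they have to be found in the camera images.
- microscope: White stereo microscope, fixed. Origin on the table top exactly under the optical axis; x (level) points from the column to the operator's eyepieces; y (level) runs along the tray's rails: the lip is at the tray's -y end and the tray is drawn out along -y; z up. Its base plate, 22 mm thick, covers x -190 to +100 mm, y -150 to +150 mm and carries two rails along y on which the tray slides.
- microscope_head: Upper part of the microscope, fixed, same origin and axes: column (45 x 75 mm, centred at x -152, 382 mm high), objective (64 mm diameter, from 155 mm up), zoom body (x +-63, y +-53 mm, from 250 mm up; knobs out to y +-75), focus knobs (x -120, y +-72), eyepieces towards +x (to x +195, from 360 mm up), camera on top (565 mm high).
- objective (a point): Centre of the objective's lower face, on the vertical optical axis, 155 mm above the table.
- specimen_tray (a joint): How far the tray has been drawn out from where it starts, in m: 0 at the start (its inner stop), 0.20 = out against its outer stop. Moves freely both ways, resists with about 2 N of friction plus 6 N per m/s and stays where left. The tray is a bare aluminium plate, 0.4 to 0.8 kg, 90 mm wide, 7 mm thick, about 415 mm long, its top surface 41 mm above the table.
- reference_disc (a point): Centre of the top of a flat glass disc fixed flush in the tray's third well, within 12 mm of the optical axis at the start. The tray has a row of six round wells, 49.5 mm across, 4 mm deep, 56 mm apart along y. Counted from the lip: 1 and 2 empty, 3 this disc, 4 to 6 the three loose dishes in any order.
- lip (a point): Middle of the upper edge of the lip's inner face (the face towards the objective), 68 mm above the table. The lip is an upright plate across the tray's outer (-y) end, 90 mm wide along x, 6 mm thick in all, standing 27 mm above the tray's top. Behind it, towards the first well's rim, lie 72 mm of flat plate; the reference disc's centre is 209 mm from the lip's inner face.
- lip_pad: Black rubber finger pad, 90 mm wide, 27 mm high, 3 mm thick, covering the whole inner face of the lip: the face to hook and pull on. Origin and axes are the tray's: on its underside (34 mm above the table) below the reference disc's centre.
- lip_plate: The 3 mm aluminium plate that makes the outer face of the lip, as wide and as high as the pad. Origin and axes as for lip_pad.
- dish_fragment: White open dish, 46 mm diameter, 10 mm high, with a grey angular rock fragment (about 20 mm across, standing out to about 19 mm above the dish's underside) fixed in its middle. It lies loose in one of the fourth to sixth wells, with up to 2 mm of play. Origin: centre of its underside, 37 mm above the table when seated, z up.
- dish_filter: The same white dish with only a flat paper filter disc in it, in another well. Origin: centre of its underside, 37 mm above the table.
- dish_empty: The same white dish, empty, in another well. Origin: centre of its underside, 37 mm above the table.
- rinse_bottle: White plastic bottle with grey cap, 44 mm diameter, 90 mm high, standing loose on the table on the operator's side of the tray. Origin: centre of its underside. Leave it alone.
- specimen_jar: Small glass jar with a steel lid, 48 mm diameter, 55 mm high, standing loose on the table on the column's side of the tray. Origin: centre of its underside. Leave it alone.
- air_blower: Black rubber air blower, a bulb 58 mm across with a nozzle pointing up, 92 mm high, standing loose on the table on the operator's side. Origin: centre of its underside. Leave it alone.
There are look-alikes about, which are no part of the job. Of the things shaped like the dish_fragment, the white one is meant.

How it is judged (in metres and radians):
On the way, in this order (a step that is already met when the one before it is completed fails the run):
1. a fingertip on the inside of the lip is drawing the tray out (contact force between the fingers and lip_pad above 0.5 N and velocity of joint specimen_tray above 0.003 m/s), for 0.05 s.
2. still hooked, the fingertip has brought the fragment's dish under the objective (within 10 mm) (horizontal distance between dish_fragment and objective below 0.01 m and contact force between the fingers and lip_pad above 0.3 N), for 0.05 s.
At the end, for the whole second after the job is handed in: The middle of the dish with the rock fragment is within 7 mm, horizontally, of the optical axis; the tray is at rest (under 3 mm/s); all three dishes lie level and seated in their wells (horizontal distance between dish_fragment and objective below 0.007 m and velocity of joint specimen_tray between -0.003 and 0.003 m/s and height (world z) of each of dish_fragment, dish_filter, dish_empty below 0.0385 m and angle between each of dish_fragment, dish_filter, dish_empty's own z axis and vertical below 0.05 rad); the robot touches nothing.
It fails at once if the lip is pinched (its inner and outer faces pressed at once) (contact force between the fingers and lip_pad above 0.5 N and contact force between the fingers and lip_plate above 0.5 N).
It fails at once if a dish is touched by the robot (contact force between any of the arm, the fingers and dish_fragment above 0.3 N or contact force between any of the arm, the fingers and dish_filter above 0.3 N or contact force between any of the arm, the fingers and dish_empty above 0.3 N).
It fails at once if a dish leaves its well or is lifted (height (world z) of any of dish_fragment, dish_filter, dish_empty above 0.041 m).
It fails at once if the microscope's column or head is touched (contact force between any of the arm, the fingers and microscope_head above 1 N).
It fails at once if the bottle, jar or blower is moved by more than 10 mm or tipped (distance of any of rinse_bottle, specimen_jar, air_blower from where it was at the start of the episode above 0.01 m or angle between any of rinse_bottle, specimen_jar, air_blower's own z axis and vertical above 0.2 rad).
It also fails if it takes over 45 s, if anything falls off the work surface, if the arm or the gripper's body presses on something with over 40 N, if the wrist force passes 120 N, or if a joint passes its speed limit or range.

ROBOT

A 6-joint arm with a two-finger parallel gripper is mounted at the origin on the work surface. World frame = base frame: x ahead of the robot, y to its left, z up, the work surface at z = 0. Lengths are in m, angles in degrees, forces in N, time in s.
With the tool pointing down it reaches from about 0.3 to 0.75 m from the base axis. Payload 8.5 kg.
Tool frame: the origin (TCP) lies between the finger pads; the fingertips stand 8 mm ahead of it and the grasp point (between the pads) lies 11 mm behind it; y points along the fingers, z is the direction in which the jaws open and shut, and the axes are right-handed (so a half turn about y gives the same grasp; the last joint's range is limited). The gripper opens to 85 mm and grips with 20 to 120 N. Pads are 22 mm wide; open, the fingers measure 114 mm over their backs; the gripper's body (76 mm by 85 mm) begins 54 mm behind the grasp point. The pads swing forward as they close: fully open they stand 13 mm farther back than shut.
Start: joints at [64.269, 21.807, 74.336, -0, 83.858, -12.336], TCP at [0.127, 0.535, 0.239] pointing down, gripper open.
Joint ranges: [-178.18, 178.18], [-50.72, 133.34], [12.68, 142.11], [-81.47, 261.47], [9.98, 163.14], [-165.26, 165.26]. Speed limits (degrees/s): [136.94, 136.94, 180, 180, 180, 180].

INTERFACE

Orientations are given as a 3x3 rotation matrix whose columns are the frame's x, y, z axes.
In Python, from rig import env, get_image gives the robot as it stands.
- The arm moves only by the tool move_arm, never from a script. Its argument "targets" is one flat list of numbers, 6 for each row, row after row: the shift along the tool's x, y, z in mm, then the turn, a rotation vector about the tool's x, y, z in rad. A call has exactly 5 rows; each row shifts and turns the commanded pose from where the row before left it, along the tool's axes as they then stand; what a row does not reach is not made up. A row lasts 1/8 s, in which the tool goes at most 62.5 mm and 10.7 degrees, less where a joint would pass 70% of its speed; a pose out of reach is approached as far as the arm can. A call is refused whole if a number of a shift passes 62.5 or a number of a turn 0.188, either way. A call with a gripper value outside its range is refused whole. "hand" is the opening, from -1 (shut) to 1 (fully open), so that 0 is half open, set as the call begins (left out, the last holds). The fingers move at their own pace and stop on an object; "squeeze" is the grip in N (left out, the last holds). Time passes only in rows, so rows that do not move let the fingers close, or fill a call up. It gives the time, the measured TCP pose, the force and the opening at its end, in the units of the state.
- env.observe(): the state, without advancing time (a new reading comes with each control period).
- get_image(name): name is "scene" or "top"; returns a dict with "pixels" (384x512x3 uint8, red, green, blue), "z_map" (384x512 float32, m along the optical axis (not along the pixel's ray), 0 where there is no reading), "intrinsics" (3x3 intrinsics, pixels), "R" (3x3) and "t" (3): a world point X has camera coordinates R X + t. Camera axes: x right, y down, z forward; pixel columns grow to the right and rows downward; lengths in m; the calibration is good to about 2 mm. A picture is of the moment at which its call begins.
- env.close_job(): hands the job in, once; it reports no verdict.
The state is a dict: "time_s": time; "q": joint angles; "qvel": joint speeds; "joint_efforts": joint torques, N m; "position": TCP position; "tool_rot": TCP orientation; "ft_force": force on the tool from outside, world axes, zero at the start; "wrist_torque": the same for the moment, N m; "grip_width": finger opening in m.
Only numpy, scipy, OpenCV 4.12 (cv2) and the standard library are available. Lean on these libraries where they do the work, as an engineer would, in place of code of your own. Each camera call takes 0.05 s, during which the arm holds its last target.

## Working session

There is one attempt and no reset: what is moved stays moved. The work goes in short steps, Python scripts to look and compute and a tool call to move; the robot and the scene stay as the last step left them, time stands still between calls to the robot, and variables do not carry over. Pictures are saved under pics/ and viewed, and the job is handed in when it is done.

Besides the shell and the picture viewer there is one more tool, called after "Emit:" as a command line: name --argument value ..., lists and objects as JSON in quotes. move_arm: Moves the arm, as the interface text tells. Its arguments: {"type":"object","properties":{"targets":{"type":"array"},"hand":{"type":"number"},"squeeze":{"type":"number"}},"required":["targets"]}

```bash
ls; mkdir -p pics
python3 - <<'E'
from rig import env,get_image
import cv2,numpy as np
s=env.observe();print(s)
for n in("scene","top"):
    d=get_image(n);cv2.imwrite(f"pics/{n}0.png",cv2.resize(d["pixels"][:,:,::-1],(800,600)))
    np.savez(f"{n}0.npz",**d);print(n,d["intrinsics"],d["R"],d["t"])
E
```

```text
pics
{'time_s': 0.0, 'q': array([ 6.42676163e+01,  2.18412761e+01,  7.43862128e+01, -2.27357186e-04,
        8.38582114e+01, -1.23345303e+01]), 'qvel': array([ 0.08869905,  0.03529713,  0.02680359,  0.05860332, -0.01869667,
        0.1397462 ]), 'joint_efforts': array([-3.26163263e-04, -4.48464060e+01, -2.31276226e+01, -2.84035632e-04,
        4.84756412e-03,  2.35833147e-05]), 'position': array([0.12730351, 0.53476512, 0.2387005 ]), 'tool_rot': array([[ 9.72784557e-01, -6.45854154e-04,  2.31710569e-01],
       [-2.31711254e-01, -1.34913417e-03,  9.72783673e-01],
       [-3.15667730e-04, -9.99998881e-01, -1.46206856e-03]]), 'ft_force': array([ 1.14398573, -0.38717513, -0.46073159]), 'wrist_torque': array([ 0.01091123,  0.02329983, -0.02549997]), 'grip_width': 0.08563586146216695}
scene [[387.05882616   0.         253.15097895]
 [  0.         387.05882616 194.71220197]
 [  0.           0.           1.        ]] [[-0.81079385  0.58533112  0.0009034 ]
 [ 0.32764089  0.45512222 -0.82795846]
 [-0.48504102 -0.67100763 -0.5607887 ]] [ 0.2855254  -0.18272077  1.38663312]
top [[422.012408     0.         257.22154151]
 [  0.         422.012408   188.06042663]
 [  0.           0.           1.        ]] [[ 0.00232078 -0.99997762 -0.00627499]
 [-0.99736213 -0.00185937 -0.07256258]
 [ 0.07254929  0.00642684 -0.99734412]] [0.25431485 0.53784543 1.26142192]
```

View pics/scene0.png

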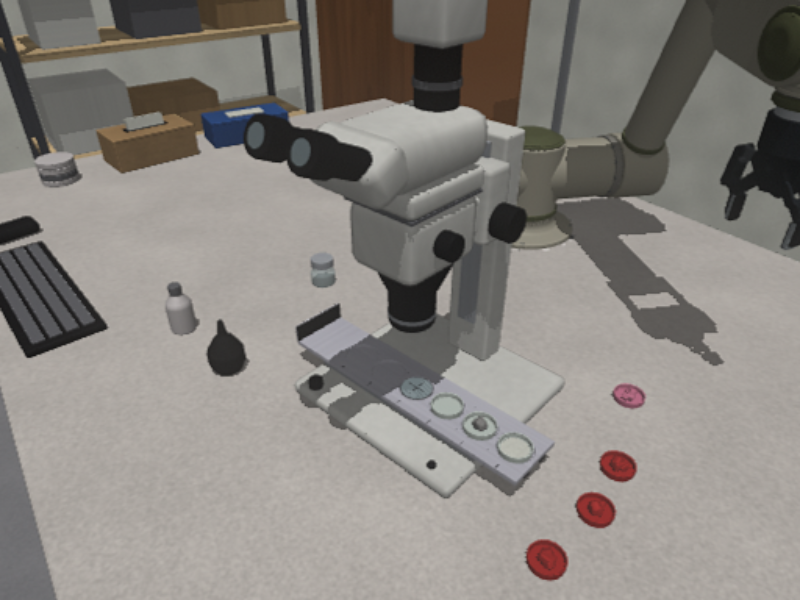

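View pics/top0.png

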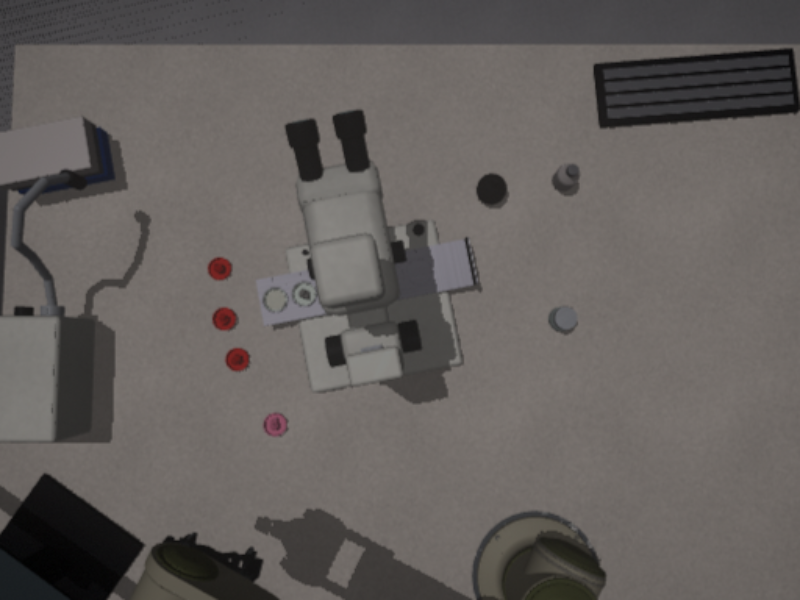

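The scene view shows the fragment dish (white, grey rock) at (480,427) of 800x600, in well 5. The other white dishes are at (447,406) and (515,447), and the red and pink look-alikes are at (547,558), (596,509), (618,465) and (629,395). The lip is at (318,322). In the top view the lip is at (472,263).

```bash
cat > h.py <<'E'
import numpy as np,cv2
def cloud(d):
    z=d["z_map"];K=d["intrinsics"];v,u=np.mgrid[:384,:512]
    P=np.stack([(u-K[0,2])/K[0,0]*z,(v-K[1,2])/K[1,1]*z,z],-1)
    return (P-d["t"])@d["R"]   # R^T (p-t)
def proj(d,X):
    c=np.atleast_2d(X)@d["R"].T+d["t"];p=c@d["intrinsics"].T;return p[:,:2]/p[:,2:]
def ray(d,uv,z):
    dc=np.linalg.inv(d["intrinsics"])@[uv[0],uv[1],1];w=d["R"].T@dc;o=-d["R"].T@d["t"]
    return o+w*(z-o[2])/w[2]
E
python3 - <<'E'
from h import *
s=dict(np.load("scene0.npz"));t=dict(np.load("top0.npz"))
a=s["pixels"][185:325,180:360,::-1];cv2.imwrite("pics/sc.png",cv2.resize(a,None,fx=4.4,fy=4.2,interpolation=cv2.INTER_CUBIC))
a=t["pixels"][130:260,155:315,::-1];cv2.imwrite("pics/tc.png",cv2.resize(a,None,fx=5,fy=4.6,interpolation=cv2.INTER_CUBIC))
cs=cloud(s);ct=cloud(t)
for n,c in(("s",cs),("t",ct)):
  for lo,hi in((-.01,.01),(.018,.026),(.037,.045),(.06,.07)):
    m=(c[...,2]>lo)&(c[...,2]<hi);print(n,lo,m.sum(),np.median(c[m],0))
for uv in((480,427),(447,406),(515,447),(417,388),(318,322)):
  u,v=int(uv[0]*.64),int(uv[1]*.64);print(uv,cs[v,u],ray(s,(u,v),.045))
E
```

```text
s -0.01 107613 [ 0.59773499  0.32822954 -0.00062786]
s 0.018 7224 [0.50684806 0.32444363 0.02124257]
s 0.037 5738 [0.55210797 0.33163833 0.04026667]
s 0.06 1385 [ 0.41532513 -0.87986185  0.06399917]
t -0.01 141204 [0.47340335 0.17722584 0.00121398]
t 0.018 5473 [0.58289129 0.17445597 0.02124616]
t 0.037 2325 [0.5593939  0.25297082 0.04138753]
t 0.06 423 [0.47349091 0.12954794 0.06477302]
(480, 427) [0.5423802  0.45191704 0.04862302] [0.53973521 0.44944148 0.045     ]
(447, 406) [0.543643  0.3872057 0.0384662] [0.54831652 0.39231254 0.045     ]
(515, 447) [0.52456615 0.49835216 0.03995832] [0.52834566 0.5013467  0.045     ]
(417, 388) [0.55994931 0.33684698 0.04216451] [0.56191115 0.33932179 0.045     ]
(318, 322) [0.60309348 0.13187529 0.05614785] [0.5960351  0.11789739 0.045     ]
```

View pics/sc.png

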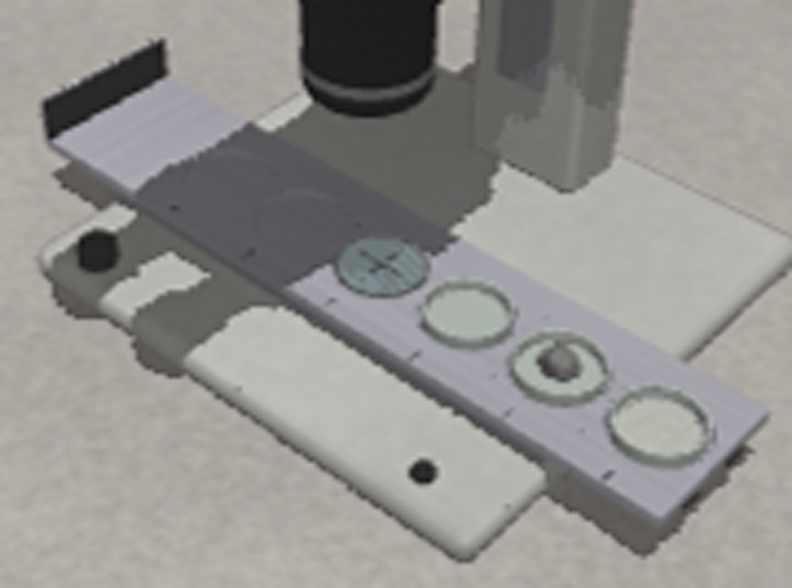

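View pics/tc.png

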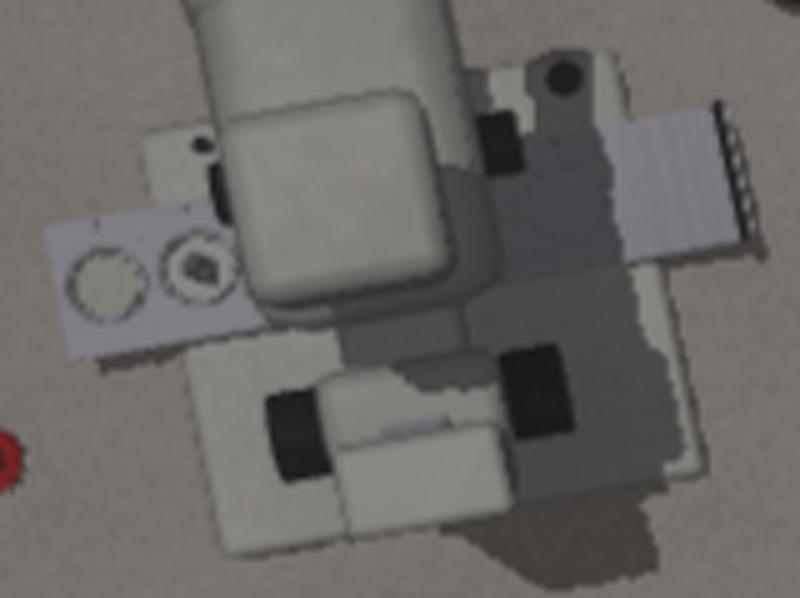

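```bash
cat >> h.py <<'E'
from scipy.optimize import least_squares
def objective(s):
    c=cloud(s);out=[]
    for lo,hi in((.158,.17),(.17,.185),(.185,.2)):
        m=(c[...,2]>lo)&(c[...,2]<hi)&(np.hypot(c[...,0]-.56,c[...,1]-.3)<.09)
        P=c[m][:,:2]
        f=least_squares(lambda p:np.hypot(P[:,0]-p[0],P[:,1]-p[1])-p[2],[.56,.3,.032],loss='soft_l1',f_scale=.001)
        g=least_squares(lambda p:np.hypot(P[:,0]-p[0],P[:,1]-p[1])-.032,[.56,.3],loss='soft_l1',f_scale=.001)
        out.append((len(P),f.x.round(4),g.x.round(4)))
    return out
def recpts(d,lo,hi):
    c=cloud(d);m=(c[...,2]>lo)&(c[...,2]<hi)&(np.hypot(c[...,0]-.55,c[...,1]-.3)<.3)
    return c[m]
E
python3 - <<'E'
from h import *
s=dict(np.load("scene0.npz"));t=dict(np.load("top0.npz"))
for o in objective(s):print(o)
for n,d in(("s",s),("t",t)):
  for lo,hi in((.017,.027),(.036,.047),(.05,.075)):
    P=recpts(d,lo,hi)
    # keep biggest cluster via raster
    im=np.zeros((700,700),np.uint8);ij=((P[:,:2]-[.2,0])*1000).astype(int);ok=((ij>=0)&(ij<700)).all(1);im[ij[ok,0],ij[ok,1]]=1
    im=cv2.morphologyEx(im,cv2.MORPH_CLOSE,np.ones((9,9)));
    nl,l,st,_=cv2.connectedComponentsWithStats(im)
    for k in np.argsort(-st[1:,4])[:2]+1:
      q=P[ok][l[ij[ok,0],ij[ok,1]]==k][:,:2].astype(np.float32)
      r=cv2.minAreaRect(q);print(n,lo,len(q),np.round(r[0],4),np.round(r[1],4),r[2]);
E
```

```text
(127, array([0.5594, 0.3234, 0.0318]), array([0.5593, 0.3232]))
(205, array([0.5594, 0.3232, 0.032 ]), array([0.5594, 0.3232]))
(186, array([ 889.4808, 1281.4472, 1559.2863]), array([0.5594, 0.323 ]))
s 0.017 3003 [0.4373 0.3005] [0.1275 0.2964] 11.34487533569336
s 0.017 2902 [0.6268 0.3381] [0.065  0.2979] 11.907063484191895
s 0.036 5093 [0.5587 0.328 ] [0.0943 0.4141] 11.2322416305542
s 0.036 112 [0.7429 0.1022] [0.0516 0.0211] 1.2920498847961426
s 0.05 148 [0.744  0.0923] [0.0258 0.0387] 83.13497161865234
s 0.05 210 [0.5984 0.128 ] [0.0904 0.0095] 11.04179573059082
t 0.017 1449 [0.4611 0.2119] [0.1459 0.1238] 11.580105781555176
t 0.017 988 [0.4244 0.3981] [0.1455 0.0954] 9.47431755065918
t 0.036 1271 [0.5835 0.1988] [0.091  0.1459] 11.205127716064453
t 0.036 1007 [0.5294 0.4694] [0.0901 0.1205] 11.316961288452148
t 0.05 110 [0.7361 0.085 ] [0.0446 0.0296] 42.54530715942383
t 0.05 84 [0.5976 0.1247] [0.0878 0.0067] 11.608500480651855
```

```bash
cat >> h.py <<'E'
TH=np.radians(11.25);X=np.array([np.cos(TH),np.sin(TH)]);Y=np.array([-np.sin(TH),np.cos(TH)]);O=np.array([.5594,.3232])
def mic(p): p=np.asarray(p)[...,:2]-O; return np.stack([p@X,p@Y],-1)
def wor(xy): return O+xy[0]*X+xy[1]*Y
E
python3 - <<'E'
from h import *
s=dict(np.load("scene0.npz"));t=dict(np.load("top0.npz"))
pc=lambda u,v:(180+u/4.4-.4,185+v/4.2-.4)
tc=lambda u,v:(155+u/5-.4,130+v/4.6-.4)
print("cross",mic(ray(s,pc(382,264),.041)))
for n,uv,z in(("d4",(468,314),.0465),("d5",(558,367),.0465),("d6",(660,425),.0465)):print(n,mic(ray(s,pc(*uv),z)))
print("top d5",mic(ray(t,tc(199,267),.0465)),"d6",mic(ray(t,tc(107,284),.0465)))
for n,d in(("s",s),("t",t)):
  c=cloud(d);m=(c[...,2]>.048)&(c[...,2]<.075);q=mic(c);m&=(abs(q[...,0])<.06)&(abs(q[...,1]+.2)<.03)
  print(n,m.sum(),np.percentile(q[m],[2,10,50,90,98],axis=0).round(4).tolist())
  b=d["pixels"].max(-1)<60
  mm=m&b;print(" black",np.percentile(q[mm],[2,50,98],axis=0).round(4).tolist(),np.percentile(c[mm][:,2],[5,95]))
  m=(abs(c[...,2]-.041)<.004)&(abs(q[...,0])<.047);print(" tray y range",np.percentile(q[m][:,1],[.5,99.5]),np.percentile(q[m][:,0],[.5,99.5]))
  m=(abs(c[...,2]-.0220)<.004)&(abs(q[...,0])<.25)&(abs(q[...,1])<.17);print(" base range",np.percentile(q[m],[.5,99.5],axis=0).tolist())
  # loose things
for nm,uv in(("jar",(564,318)),("bottle",(566,180)),("blower",(491,190))):
  u,v=int(uv[0]*.64),int(uv[1]*.64);p=cloud(t)[v,u];print(nm,p,mic(p))
E
```

```text
cross [0.00021701 0.01193131]
d4 [0.00481294 0.07152938]
d5 [0.0050936  0.12584331]
d6 [0.00429992 0.18199804]
top d5 [0.0005972  0.12138255] d6 [0.00034604 0.17718853]
s 227 [[-0.0436, -0.2023], [-0.0345, -0.1998], [0.0038, -0.1973], [0.0394, -0.1956], [0.0446, -0.1946]]
 black [[-0.0387, -0.1988], [0.0046, -0.197], [0.0445, -0.1945]] [0.04877083 0.0672608 ]
 tray y range [-1.21033166  0.21061699] [-0.04498808  0.04600871]
 base range [[-0.18376147635357498, -0.1433366162653275], [0.09847410101973232, 0.14774854713038488]]
t 90 [[-0.0452, -0.205], [-0.0375, -0.2044], [-0.0024, -0.2008], [0.0337, -0.1991], [0.0404, -0.1904]]
 black [[-0.0457, -0.2009], [-0.004, -0.1996], [0.0406, -0.1988]] [0.05045425 0.07035491]
 tray y range [-0.19882903  0.54352112] [-0.04582007  0.04381236]
 base range [[-0.18917232471043743, -0.15015607574681863], [0.09613880798691707, 0.1450164003078624]]
jar [ 0.49118414 -0.04678553  0.05738076] [-0.13908571 -0.34956811]
bottle [ 0.75132394 -0.05447448  0.06672587] [ 0.11455554 -0.40786007]
blower [0.7344192  0.08692724 0.06148251] [ 0.12556173 -0.2658774 ]
```

```bash
cat > plan.py <<'E'
from h import *
from rig import env
def plan(W,turns,p=None,R=None):
    s=env.observe();p=s["position"].copy() if p is None else p;R=s["tool_rot"].copy() if R is None else R
    for w,a in zip(W,turns):
        d=R.T@(np.array(w)-p);d=d.round(3)
        print((d*1000).round().astype(int).tolist(),a, "->",np.round(p+R@d,3))
        p=p+R@d; R=R@cv2.Rodrigues(np.array([0,a,0.]))[0]
    return p,R
E
python3 - <<'E'
from plan import *
h=wor((0,-.165));pre=wor((0,-.165));print(h)
pts=[(.1273,.5348,.24),(.14,.33,.24),(.20,.24,.24),(.27,.16,.24),(.32,.09,.24),(.45,.07,.24),(*h,.20)]
L=[0]+list(np.cumsum(np.linalg.norm(np.diff(pts,axis=0),axis=1)))
n=int(np.ceil(L[-1]/.043/5)*5)
u=np.linspace(0,L[-1],n+1)[1:];W=np.stack([np.interp(u,L,np.array(pts)[:,k]) for k in range(3)],1)
print(n);print(W.round(3)[:,:2].tolist())
t=[0]*n
for i in range(5,11):t[i]=.18
t[11]=.06
plan(W,t)
E
```

```text
[0.5915899  0.16137043]
20
[[0.13, 0.494], [0.132, 0.454], [0.135, 0.413], [0.137, 0.373], [0.14, 0.333], [0.161, 0.298], [0.184, 0.265], [0.207, 0.232], [0.234, 0.201], [0.26, 0.171], [0.285, 0.139], [0.309, 0.106], [0.341, 0.087], [0.381, 0.081], [0.421, 0.074], [0.459, 0.076], [0.492, 0.097], [0.525, 0.119], [0.558, 0.14], [0.592, 0.161]]
[12, -1, -39] 0 -> [0.13  0.494 0.24 ]
[12, 0, -39] 0 -> [0.133 0.453 0.24 ]
[11, 0, -38] 0 -> [0.134 0.414 0.24 ]
[12, 0, -39] 0 -> [0.137 0.373 0.24 ]
[12, 0, -39] 0 -> [0.14  0.332 0.24 ]
[29, 0, -28] 0.18 -> [0.161 0.298 0.24 ]
[34, 0, -22] 0.18 -> [0.184 0.265 0.24 ]
[38, 0, -14] 0.18 -> [0.207 0.232 0.24 ]
[40, 0, -3] 0.18 -> [0.234 0.202 0.24 ]
[40, 0, 4] 0.18 -> [0.26  0.171 0.24 ]
[40, 0, 9] 0.18 -> [0.285 0.139 0.24 ]
[38, 0, 14] 0.06 -> [0.309 0.106 0.24 ]
[25, 0, 28] 0 -> [0.341 0.087 0.24 ]
[14, 0, 38] 0 -> [0.381 0.08  0.24 ]
[14, 0, 38] 0 -> [0.421 0.074 0.24 ]
[6, 3, 38] 0 -> [0.459 0.076 0.237]
[-15, 9, 36] 0 -> [0.492 0.097 0.228]
[-14, 9, 37] 0 -> [0.525 0.118 0.219]
[-15, 10, 37] 0 -> [0.559 0.14  0.209]
[-14, 9, 36] 0 -> [0.591 0.161 0.2  ]
```

Emit:
move_arm --targets '[12,0,-39,0,0,0,12,0,-39,0,0,0,11,0,-38,0,0,0,12,0,-39,0,0,0,12,0,-39,0,0,0]' --hand -1 --squeeze 20

```text
time_s: 0.72
position: [0.1396, 0.3313, 0.2391]
tool_rot: [[0.973, -0.0, 0.231], [-0.231, -0.0, 0.973], [-0.0, -1.0, -0.0]]
ft_force: [0.7, 0.5, -0.8]
grip_width: -0.0001
```

Emit:
move_arm --targets '[29,0,-28,0,0.18,0,34,0,-22,0,0.18,0,38,0,-14,0,0.18,0,40,0,-3,0,0.18,0,40,0,4,0,0.18,0]'

```text
time_s: 1.35
position: [0.261, 0.1704, 0.2393]
tool_rot: [[0.418, 0.0, 0.909], [-0.909, 0.0, 0.418], [-0.0, -1.0, 0.0]]
ft_force: [1.0, 1.3, 0.6]
grip_width: -0.0001
```

As planned; continuing.

Emit:
move_arm --targets '[40,0,9,0,0.18,0,38,0,14,0,0.06,0,25,0,28,0,0,0,14,0,38,0,0,0,14,0,38,0,0,0]'

```text
time_s: 1.98
position: [0.4222, 0.0738, 0.2391]
tool_rot: [[0.195, -0.0, 0.981], [-0.981, 0.0, 0.195], [-0.0, -1.0, -0.0]]
ft_force: [-0.6, -0.1, 0.4]
grip_width: 0.0003
```

Emit:
move_arm --targets '[6,3,38,0,0,0,-15,9,36,0,0,0,-14,9,37,0,0,0,-15,10,37,0,0,0,-14,9,36,0,0,0]'

```text
time_s: 2.6
position: [0.5922, 0.1621, 0.1984]
tool_rot: [[0.196, -0.001, 0.981], [-0.981, -0.0, 0.196], [-0.0, -1.0, -0.001]]
ft_force: [-0.2, -0.3, 0.3]
grip_width: -0.0
```

Run:
```python
from plan import *
from rig import get_image
s=env.observe();print(s["position"],mic(s["position"]),s["ft_force"]);print(s["tool_rot"])
print("yaw z",np.degrees(np.arctan2(s["tool_rot"][1,2],s["tool_rot"][0,2])))
d=get_image("scene");cv2.imwrite("pics/s1.png",cv2.resize(d["pixels"][:,:,::-1],(800,600)))
h=wor((0,-.165))
plan([(*h,.06)],[0])
c=cloud(d);q=mic(c);m=(abs(q[...,0])<.05)&(abs(q[...,1]+.165)<.05)&(c[...,2]>.1)&(c[...,2]<.26)
print("lowest finger z",np.sort(c[m][:,2])[:8], "y range of low part",[np.percentile(q[m&(c[...,2]<z)],[2,98],axis=0).round(3).tolist() for z in(.2,.21,.23)])
```

```text
[0.59221325 0.16214531 0.19844792] [ 0.00076255 -0.16436161] [-0.15040104 -0.32582913  0.27505592]
[[ 1.95850987e-01 -9.87335775e-04  9.80633171e-01]
 [-9.80633665e-01 -1.18634311e-04  1.95850966e-01]
 [-7.70339247e-05 -9.99999506e-01 -9.91449346e-04]]
yaw z 11.294444585379729
[2, 136, -3] 0 -> [0.592 0.161 0.06 ]
lowest finger z [0.18977029 0.19035044 0.19075899 0.19087314 0.19104107 0.19165525
 0.19190226 0.19220847] y range of low part [[[-0.009, -0.169], [0.012, -0.152]], [[-0.013, -0.169], [0.014, -0.151]], [[-0.013, -0.17], [0.014, -0.151]]]
```

View pics/s1.png

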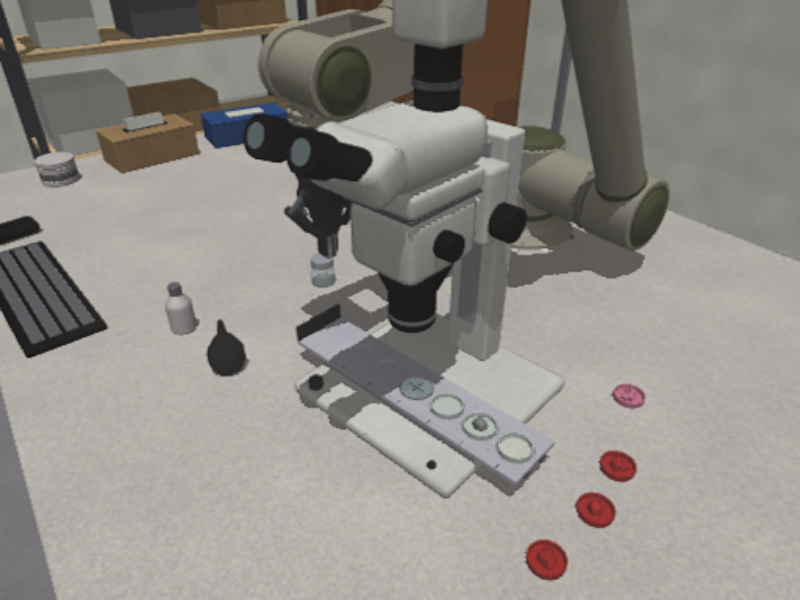

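The picture shows the shut fingers above the tray at about (330,250), behind the lip. The depth reading puts the tips at z 0.190, so they are 8 mm ahead of the TCP. Lowering now.

Emit:
move_arm --targets '[0,35,-1,0,0,0,0,35,0,0,0,0,0,33,0,0,0,0,0,22,0,0,0,0,0,13,0,0,0,0]'

```text
time_s: 3.28
position: [0.5899, 0.1611, 0.06]
tool_rot: [[0.196, -0.002, 0.981], [-0.981, -0.0, 0.196], [-0.0, -1.0, -0.002]]
ft_force: [0.1, 0.1, 0.8]
grip_width: -0.0002
```

Run:
```python
from plan import *
from rig import get_image
s=env.observe();print(s["position"],mic(s["position"]),s["ft_force"])
d=get_image("scene");cv2.imwrite("pics/s2.png",cv2.resize(d["pixels"][100:325,160:380,::-1],(660,600)))
```

```text
[0.58987477 0.1610807  0.05995351] [-0.0017387  -0.16494955] [0.13895411 0.08603954 0.81619916]
```

View pics/s2.png

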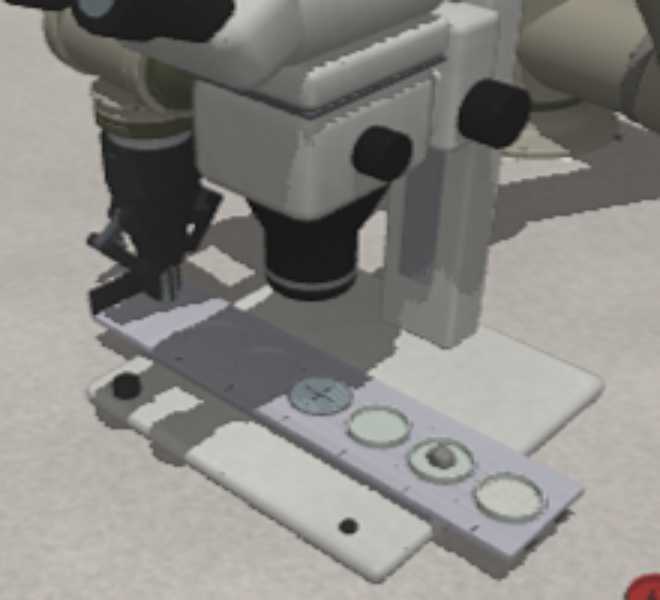

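The shut fingertips (168,285) stand inside the lip (120,290), clear of the plate. Tool +x points out along the rails, so I'm drawing with small shifts along it.

Emit:
move_arm --targets '[6,0,0,0,0,0,6,0,0,0,0,0,4,0,0,0,0,0,3,0,0,0,0,0,3,0,0,0,0,0]'

```text
time_s: 3.95
position: [0.5948, 0.1394, 0.0615]
tool_rot: [[0.196, 0.0, 0.981], [-0.981, 0.0, 0.196], [-0.0, -1.0, 0.0]]
ft_force: [-0.3, 5.9, -0.0]
grip_width: 0.0002
```

Emit:
move_arm --targets '[3,0,0,0,0,0,3,0,0,0,0,0,4,0,0,0,0,0,4,0,0,0,0,0,4,0,0,0,0,0]'

```text
time_s: 4.58
position: [0.5983, 0.1217, 0.0613]
tool_rot: [[0.196, 0.0, 0.981], [-0.981, 0.0, 0.196], [-0.0, -1.0, 0.0]]
ft_force: [-0.0, 2.1, 1.7]
grip_width: -0.0004
```

```bash
cat > look.py <<'E'
from plan import *
from rig import get_image
import sys
s=env.observe();print(s["time_s"],s["position"],mic(s["position"]),s["ft_force"])
d=get_image("scene");cv2.imwrite(f"pics/{sys.argv[1]}.png",cv2.resize(d["pixels"][100:325,160:380,::-1],(660,600),interpolation=cv2.INTER_CUBIC));np.savez(f"{sys.argv[1]}.npz",**d)
c=cloud(d);q=mic(c)
m=(abs(c[...,2]-.041)<.004)&(abs(q[...,0])<.047)&(q[...,1]<.3);print("tray far end y'",np.percentile(q[m][:,1],[99.5]))
E
python3 look.py s3
```

```text
4.575 [0.59828806 0.12166678 0.06134478] [-0.00117634 -0.2052475 ] [-0.02796425  2.10612435  1.73462001]
tray far end y' [0.19240562]
```

View pics/s3.png

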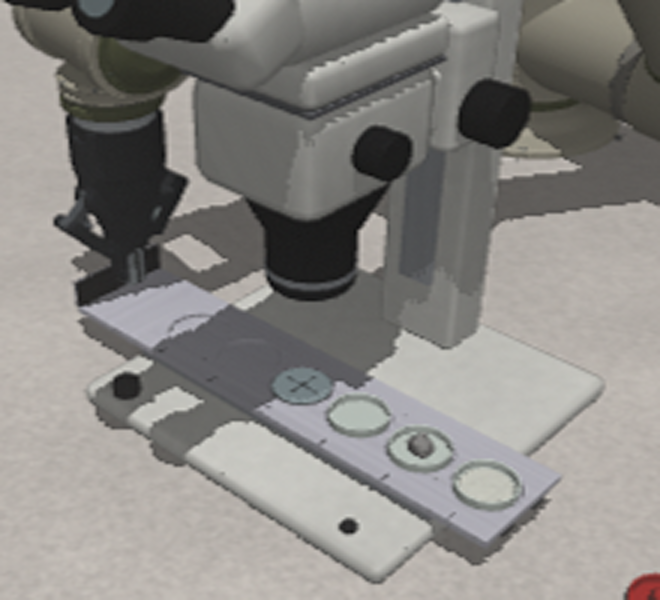

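The tray has moved out about 18 mm, the dishes are seated, and the hook holds with 2 N. About 105 mm remain.

Emit:
move_arm --targets '[4,0,0,0,0,0,5,0,0,0,0,0,5,0,0,0,0,0,5,0,0,0,0,0,5,0,0,0,0,0]'

```text
time_s: 5.25
position: [0.603, 0.098, 0.0613]
tool_rot: [[0.196, 0.0, 0.981], [-0.981, 0.0, 0.196], [-0.0, -1.0, 0.0]]
ft_force: [-0.6, 2.7, 0.0]
grip_width: 0.0
```

Emit:
move_arm --targets '[5,0,0,0,0,0,5,0,0,0,0,0,5,0,0,0,0,0,5,0,0,0,0,0,5,0,0,0,0,0]'

```text
time_s: 5.88
position: [0.6078, 0.0735, 0.0613]
tool_rot: [[0.196, -0.0, 0.981], [-0.981, 0.0, 0.196], [-0.0, -1.0, -0.0]]
ft_force: [0.6, 2.3, 1.2]
grip_width: 0.0002
```

Emit:
move_arm --targets '[5,0,0,0,0,0,5,0,0,0,0,0,5,0,0,0,0,0,4,0,0,0,0,0,3,0,0,0,0,0]'

```text
time_s: 6.5
position: [0.6121, 0.052, 0.0613]
tool_rot: [[0.196, -0.0, 0.981], [-0.981, 0.0, 0.196], [-0.0, -1.0, -0.0]]
ft_force: [-0.5, 3.3, 0.3]
grip_width: -0.0003
```

```bash
python3 look.py s4
```

```text
6.5 [0.61211312 0.05202881 0.06127191] [-0.00120262 -0.27624453] [-0.52318854  3.259515    0.34793162]
tray far end y' [0.12178135]
```

View pics/s4.png

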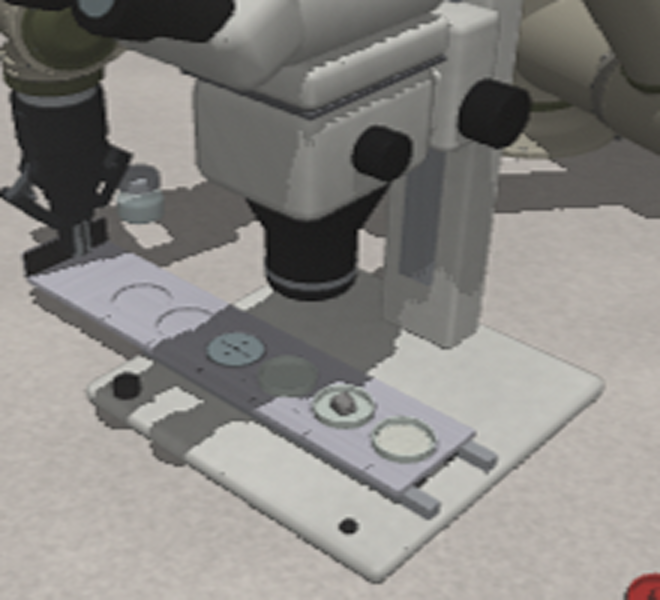

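The dishes are still seated. The fragment dish is at crop (343,407), and the reference disc has passed the axis. I'm measuring the remaining distance now.

```bash
cat > dish.py <<'E'
from h import *
import sys
d=dict(np.load(sys.argv[1]));g=float(sys.argv[2])
for o in objective(d)[:2]:print("obj",o,mic(o[2]))
c=cloud(d);q=mic(c)
v,u=np.mgrid[:384,:512]
# rim by image: compare model circles with edges
gray=cv2.cvtColor(d["pixels"],cv2.COLOR_RGB2GRAY).astype(np.float32)
gx=cv2.Sobel(gray,cv2.CV_32F,1,0);gy=cv2.Sobel(gray,cv2.CV_32F,0,1);E=cv2.GaussianBlur(np.hypot(gx,gy),(0,0),.7)
a=np.linspace(0,2*np.pi,120)
def score(x,y,r,z):
    w=np.array([[*wor((x+r*np.cos(k),y+r*np.sin(k))),z] for k in a]);p=proj(d,w).astype(np.float32)
    return cv2.remap(E,p[None,:,0],p[None,:,1],cv2.INTER_LINEAR).mean()
for nm,r,z in(("well",.02475,.041),("rim out",.023,.047)):
    G=[(score(x,y,r,z),x,y) for x in np.arange(-.008,.0081,.0005) for y in g+np.arange(-.01,.0101,.0005)]
    G.sort(reverse=True);print(nm,np.round(G[:3],4).tolist())
m=(c[...,2]>.0495)&(np.hypot(q[...,0],q[...,1]-g)<.02)&(c[...,2]<.065);print("fragment",m.sum(),q[m].mean(0) if m.any() else None)
m=(abs(c[...,2]-.041)<.004)&(abs(q[...,0])<.03)&(q[...,1]<.3);print("end",np.percentile(q[m][:,1],99.5))
E
python3 dish.py scene0.npz .1235; python3 dish.py s4.npz .0345
```

```text
obj (127, array([0.5594, 0.3234, 0.0318]), array([0.5593, 0.3232])) [-9.80785280e-05  1.95090322e-05]
obj (205, array([0.5594, 0.3232, 0.032 ]), array([0.5594, 0.3232])) [0. 0.]
well [[137.4705, 0.0015, 0.124], [137.2141, 0.001, 0.124], [136.9606, 0.0015, 0.1245]]
rim out [[141.5093, 0.0035, 0.124], [141.3373, 0.004, 0.124], [141.3233, 0.0035, 0.1245]]
fragment 33 [0.00386018 0.12631524]
end 0.210808988837628
obj (130, array([0.5592, 0.3232, 0.032 ]), array([0.5592, 0.3232])) [-1.96157056e-04  3.90180644e-05]
obj (193, array([0.5595, 0.3233, 0.0319]), array([0.5594, 0.3232])) [0. 0.]
well [[170.9151, -0.003, 0.0295], [170.6438, -0.0025, 0.029], [170.4793, -0.0025, 0.0295]]
rim out [[178.8476, 0.002, 0.034], [178.8138, 0.0015, 0.034], [178.7809, 0.002, 0.0335]]
fragment 28 [0.00302449 0.03799167]
end 0.12189618087219313
```

Both fits put the dish at y' ≈ +34 mm, which agrees with the known well geometry. Drawing the last 34 mm, tapering off.

Emit:
move_arm --targets '[3,0,0,0,0,0,4,0,0,0,0,0,5,0,0,0,0,0,5,0,0,0,0,0,5,0,0,0,0,0]'

```text
time_s: 7.18
position: [0.6164, 0.0303, 0.0613]
tool_rot: [[0.196, -0.0, 0.981], [-0.981, -0.0, 0.196], [-0.0, -1.0, -0.0]]
ft_force: [-0.4, 1.9, -0.1]
grip_width: -0.0
```

Emit:
move_arm --targets '[4,0,0,0,0,0,3,0,0,0,0,0,2,0,0,0,0,0,2,0,0,0,0,0,1,0,0,0,0,0]'

```text
time_s: 7.8
position: [0.6187, 0.0189, 0.0613]
tool_rot: [[0.196, -0.0, 0.981], [-0.981, -0.0, 0.196], [-0.0, -1.0, -0.0]]
ft_force: [-0.8, 2.3, -0.4]
grip_width: -0.0001
```

```bash
python3 look.py s5; python3 dish.py s5.npz 0.0
```

```text
7.8 [0.61871964 0.0188668  0.06130653] [-0.00119263 -0.31005821] [-0.84164661  2.32486545 -0.41904675]
tray far end y' [0.08773406]
obj (128, array([0.5593, 0.3233, 0.0319]), array([0.5592, 0.3231])) [-2.15666088e-04 -5.90604636e-05]
obj (198, array([0.5594, 0.3231, 0.032 ]), array([0.5594, 0.3232])) [0. 0.]
well [[105.076, 0.0, 0.01], [104.864, 0.0005, 0.01], [104.7917, -0.0005, 0.01]]
rim out [[111.5846, 0.008, 0.008], [111.3774, 0.008, 0.0085], [111.2999, 0.008, 0.0075]]
fragment 27 [0.00306601 0.00418465]
end 0.08794527853485253
```

View pics/s5.png

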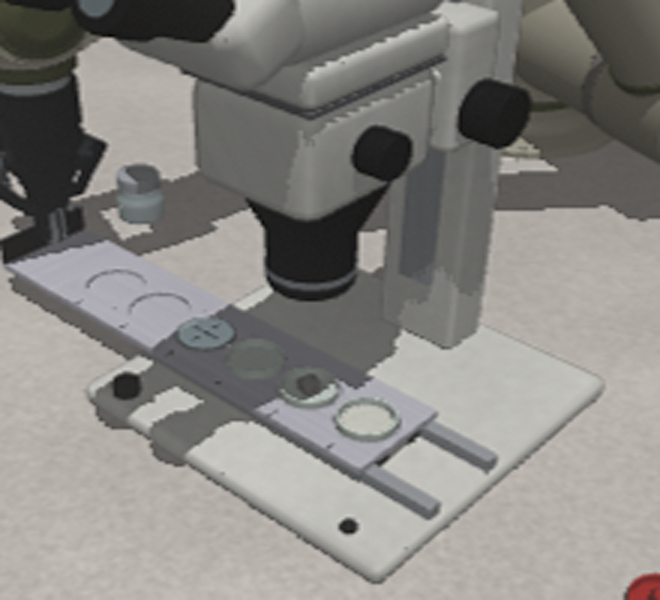

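```bash
python3 dish.py s5.npz 0.056 | grep -E "well|rim"; python3 dish.py scene0.npz 0.179| grep -E "well|rim"
python3 - <<'E'
from h import *
d=dict(np.load("s5.npz"))
# overlay of well/rim circles predicted at dish y'=0 
im=cv2.resize(d["pixels"][...,::-1],None,fx=8,fy=8,interpolation=cv2.INTER_CUBIC)
for y,col in((0,(0,0,255)),(.056,(0,255,0)),(-.112,(255,0,0))):
  for r,z in((.02475,.041),):
    w=np.array([[*wor((r*np.cos(k),y+r*np.sin(k))),z] for k in np.linspace(0,6.283,200)])
    p=((proj(d,w)+.5)*8).astype(np.int32);cv2.polylines(im,[p],True,col,1)
p=(proj(d,[*wor((0,-.112)),.041])[0]+.5)*8;cv2.circle(im,tuple(int(i) for i in p),4,(0,0,255),-1)
cv2.imwrite("pics/ov.png",im[205*8:265*8,210*8:300*8])
E
```

```text
well [[147.9145, 0.0015, 0.0575], [147.6286, 0.0015, 0.057], [147.5161, 0.001, 0.057]]
rim out [[160.4787, 0.008, 0.064], [160.0526, 0.008, 0.0645], [159.9116, 0.008, 0.0635]]
well [[134.4171, 0.0035, 0.187], [134.3586, 0.003, 0.187], [134.1834, 0.0025, 0.187]]
rim out [[141.681, 0.008, 0.1855], [141.5794, 0.008, 0.185], [141.4241, 0.0075, 0.1855]]
```

View pics/ov.png

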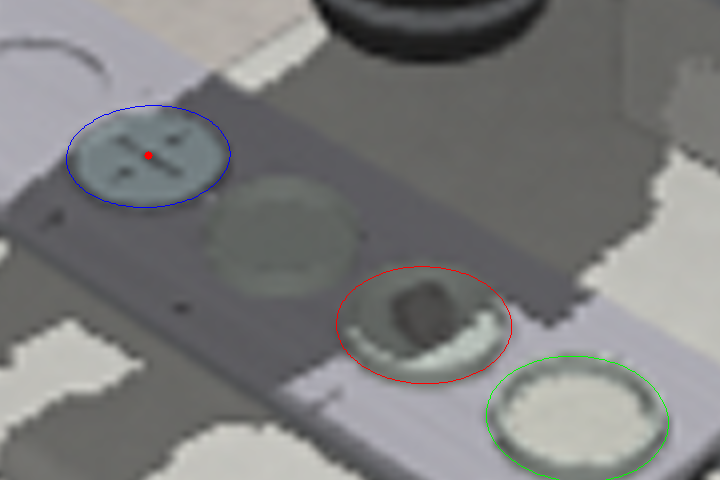

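The overlay puts wells 3, 5 and 6 and the disc's cross within about 1 mm of the target, so the dish is centred. Next I unhook inward by 13 mm and lift away.

Emit:
move_arm --targets '[-2,0,0,0,0,0,-4,0,0,0,0,0,-5,0,0,0,0,0,-2,0,0,0,0,0,0,0,0,0,0,0]'

```text
time_s: 8.48
position: [0.6162, 0.0319, 0.0614]
tool_rot: [[0.196, 0.0, 0.981], [-0.981, -0.0, 0.196], [0.0, -1.0, 0.0]]
ft_force: [-0.5, 1.0, -0.3]
grip_width: -0.0002
```

Emit:
move_arm --targets '[0,-6,0,0,0,0,0,-15,0,0,0,0,0,-30,0,0,0,0,0,-35,0,0,0,0,0,-35,0,0,0,0]'

```text
time_s: 9.1
position: [0.6162, 0.0316, 0.1847]
tool_rot: [[0.196, 0.001, 0.981], [-0.981, -0.0, 0.196], [0.0, -1.0, 0.001]]
ft_force: [0.4, 0.4, 0.4]
grip_width: 0.0001
```

Emit:
move_arm --targets '[15,-10,-20,0,0,0,20,-10,-30,0,0,0,20,0,-30,0,0,0,10,0,-20,0,0,0,0,0,0,0,0,0]'

```text
time_s: 9.72
position: [0.5303, -0.0524, 0.2037]
tool_rot: [[0.194, 0.001, 0.981], [-0.981, -0.001, 0.194], [0.001, -1.0, 0.001]]
ft_force: [2.5, 0.3, 0.1]
grip_width: -0.0001
```

Emit:
move_arm --targets '[0,0,0,0,0,0,0,0,0,0,0,0,0,0,0,0,0,0,0,0,0,0,0,0,0,0,0,0,0,0]'

```text
time_s: 10.35
position: [0.5309, -0.0515, 0.2023]
tool_rot: [[0.196, -0.0, 0.981], [-0.981, 0.0, 0.196], [-0.0, -1.0, -0.0]]
ft_force: [0.1, -0.2, 0.5]
grip_width: -0.0004
```

```bash
python3 look.py s6
python3 - <<'E'
from h import *
from rig import get_image
d=dict(np.load("s6.npz"))
im=cv2.resize(d["pixels"][...,::-1],None,fx=8,fy=8,interpolation=cv2.INTER_CUBIC)
for y in(0,.056,-.056,-.112):
    r,z=.02475,.041
    w=np.array([[*wor((r*np.cos(k),y+r*np.sin(k))),z] for k in np.linspace(0,6.283,200)])
    p=((proj(d,w)+.5)*8).astype(np.int32);cv2.polylines(im,[p],True,(0,0,255),1)
cv2.imwrite("pics/ov6.png",im[205*8:265*8,210*8:300*8])
cv2.imwrite("pics/full6.png",cv2.resize(d["pixels"][...,::-1],(800,600)))
a=dict(np.load("scene0.npz"))
t=get_image("top");t0=dict(np.load("top0.npz"));
for nm,uv in(("jar",(564,318)),("bottle",(566,180)),("blower",(491,190))):
  u,v=int(uv[0]*.64),int(uv[1]*.64);print(nm,cloud(t)[v,u].round(3),cloud(t0)[v,u].round(3))
E
```

```text
10.35 [ 0.5309162  -0.05151555  0.20226146] [-0.10103987 -0.36195858] [ 0.07460903 -0.22763196  0.51052379]
tray far end y' [0.08793526]
jar [ 0.491 -0.047  0.055] [ 0.491 -0.047  0.057]
bottle [ 0.752 -0.055  0.065] [ 0.751 -0.054  0.067]
blower [0.734 0.087 0.064] [0.734 0.087 0.061]
```

View pics/ov6.png

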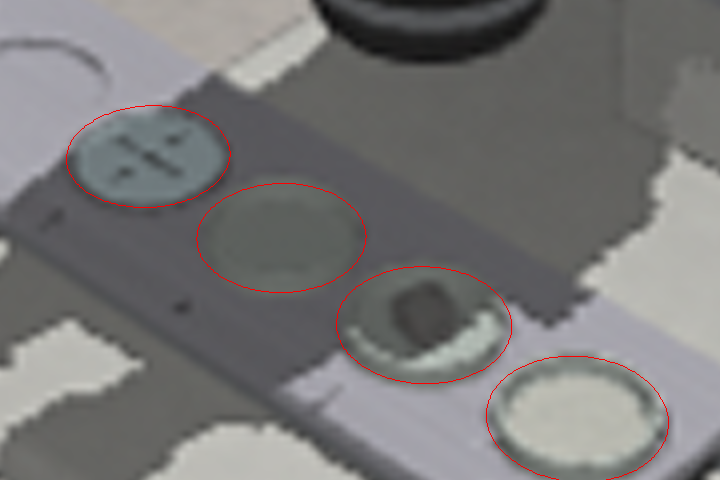

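View pics/full6.png

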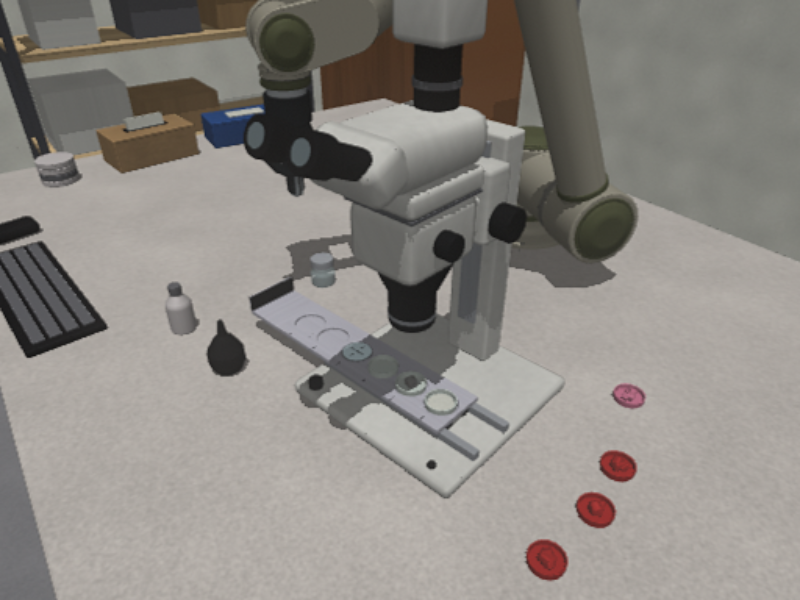

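The wells still match the overlay, the tray end hasn't moved (0.0879 before and after unhooking), and the hand is clear with no force. The fragment dish is at (411,382), under the objective, and the jar, bottle and blower have not moved. Handing in.

```bash
python3 -c "
from rig import env
print(env.close_job())"
```

```text
the job is handed in; nothing more can be done
None
```

I hooked the shut fingertips behind the lip and drew the tray out about 123 mm in small steps, at up to about 40 mm/s and with about 2–3 N of pull between moves (one 5.9 N reading at first contact). That brought the fragment dish, which was in well 5, under the objective. I then unhooked inward, lifted the hand clear and handed the job in at about 10 s; no verdict was reported.

**Last checks:**
- **Centring:** predicted circles for wells 3 to 6 matched the image to about 1 mm.
- **Tray at rest:** its far end read 87.7 mm before unhooking and 87.9 mm after.
- **Dishes:** all three looked seated in the pictures.
- **Bottle, jar and blower:** they had not moved.
- **Hand:** it was clear, with wrist force near zero.

**Checks that disagreed:**
- **Rim fit:** with the hook still on, the automatic dish-rim fit read 8–10 mm off. A shadow edge across the dish misled it, so I relied on the overlay, the disc's cross and the tray travel.
- **Fragment depth points:** these read about 4 mm off along the rails. I put that down to only the camera-facing side of the fragment being visible.

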